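# Hook the clawed pipette-holder arm into the slotted upright

### The arm

A 6-joint arm with a two-finger parallel gripper is mounted at the origin on a cart in front of the work surface, level with it; the furniture and walls round the work are solid. World frame = base frame: x ahead of the robot, y to its left, z up, the work surface at z = 0. Lengths are in mm, angles in rad, forces in N, time in s.
With the tool pointing down it reaches from about 350 to 975 mm from the base axis. Payload 7.1 kg.
Tool frame: the origin (TCP) lies between the finger pads; the fingertips stand 14 mm ahead of it and the grasp point (between the pads) lies 5 mm behind it; z points along the fingers, y is the line along which they close (so a half turn about z gives the same grasp; the last joint's range is limited). The gripper opens to 88 mm and grips with 3 to 60 N. Pads are 20 mm wide; open, the fingers measure 115 mm over their backs; the gripper's body (75 mm by 178 mm) begins 61 mm behind the grasp point.
Start: joints at [1.126, 0.423, 1.63, -0, 1.089, -0.019], TCP at [258.123, 569.19, 202.175] pointing down, gripper open.
Joint ranges: [-3, 3], [-0.9, 2.11], [0.09, 2.58], [-1.31, 4.45], [0.11, 2.69], [-2.54, 2.54]. Speed limits (rad/s): [2.39, 2.39, 3.01, 3.14, 3.14, 3.14].

### API

Orientations are given as a rotation vector (axis times angle).
In Python, from workcell import ctrl gives the robot as it stands. The module is installed in compiled form; this text tells all that it offers.
- The arm moves only by the tool servo_tool, never from a script. Its argument "plan" is a list of rows, each a list of 3 entries, a list of its own where there are three numbers: the closure, from 0 (fully open) to 1 (shut), then the shift along the world's x, y, z in mm, then the turn about the world's z in degrees. In form: [[hand, [x, y, z], yaw], ...]. A call has 1 to 10 rows; each row is the pose to reach, as a shift and turn from the pose commanded when the call began; what a row does not reach only later rows make up. A row lasts 1/12 s, in which the tool goes at most 41.7 mm and 7.16 degrees, less where a joint would pass 70% of its speed; a pose out of reach is approached as far as the arm can. A call with a gripper value outside its range is refused whole. The fingers move at their own pace and stop on an object; the grip force is fixed at half the most. Time passes only in rows, so rows that repeat a pose let the fingers close. It gives the time, the measured TCP pose, the force, the opening and the grip force at its end, in the units of the state.
- ctrl.get_obs(): the state, without advancing time (a new reading comes with each control period).
- ctrl.get_image(name): name is "scene" or "top" or "wrist"; returns the picture (400x640x3 uint8, blue, green, red); there is no depth.
- ctrl.camera_info(name): a dict with "fovy" (degrees; the focal length in pixels is half the picture's height over the tangent of half this angle, whatever the lens; pixels are square), "cx", "cy" (the principal point, pixels), "rvec" (rotation vector, rad) and "tvec" (3), from world to camera coordinates, as OpenCV has them; the wrist camera has in their place "T_tool_cam" (4x4, takes a point from camera to tool coordinates, whose origin is the TCP and whose axes are the flange's). Camera axes: x right, y down, z forward; pixel columns grow to the right and rows downward; lengths in mm; the calibration is good to about 2 mm. A picture is of the moment at which its call begins: read the wrist's pose just before it. camera_info takes no time and is no camera call.
- ctrl.close_job(): hands the job in; it is judged then, once.
The state is a dict: "t": time; "qpos": joint angles; "qvel": joint speeds; "joint_torque": joint torques, N m; "ee_pos": TCP position; "orientation": TCP orientation; "ft_force": force on the tool from outside, world axes, zero at the start; "moment": the same for the moment, N m; "width": finger opening in mm; "grasp_force": force on a finger pad.
Only numpy, scipy, OpenCV 4.12 (cv2) and the standard library are available. Lean on these libraries where they do the work, as an engineer would, in place of code of your own. Each camera call takes 0.05 s, during which the arm holds its last target. There are 200 camera calls.

### The job

Fit the pipette-holder arm that has two claws on its back to the slotted upright: put both claws through the upper pair of slots, then press the arm down until it is fully home and the spring catch has sprung out over its top edge. Leave it locked there, and do not disturb the other arm, the one with a wide, plain screw-on back.

Things in the scene. Friction and masses are not known exactly. Their poses are not given: they have to be found in the camera images.
- claw_arm: Metal arm, 250 g, L from the side: back plate 72 wide, 76 high, 6 thick; central web 12 thick, 76 high, to x -84 (grip it from above); foot plate 68 wide, 6 thick, forked, to x -140. 2 claws at y +-24, 12 wide: tongue z 60-70, lip slanting back and down to z 46, reach 17 behind plate. Origin: mid lower edge of the plate's rear face; +x out of the rear (claws, away from robot), z up. mm
- screw_arm: Bystander: like claw_arm, same origin and axes, but no claws, and its back plate is 116 mm wide with four dark screw holes. The two arms stand on the bench to the left and right in front of the upright.
- stand: Fixed upright: panel 100 wide, 4 thick, top z 222; base 12 high, 40 ahead of panel. Slots 28 wide, 40 high, at y +-24; lower edges at z 170 (upper pair), 95 (lower pair). Origin: on bench below the middle of the panel's front face; +x into the panel, z up. Home, the arm's plate is on the panel, axes alike, its origin at 0, 0, 110 here; claws pass the slots when 14 to 30 higher. mm
- catch (a joint): Spring catch on the upright's middle line: steel bar 14 mm wide, z 188 to 196, sticking out 10 mm from the panel. 0 = out; grows to 0.0095 m as it is pushed in (1.5 to 4 N). The arm's plate pushes it in as the claws enter; it springs out over the plate's top edge once the arm is home.

How it is judged (in metres and radians):
At the end, for the whole second after the job is handed in: The clawed arm hangs still in the upper pair of slots: its origin within 10 mm of the panel's face, within 14 mm of the middle, no more than 5 mm above the fully home height, square to the panel within 8 degrees, and the spring catch is out (less than 3 mm pushed in) (x of claw_arm in the frame of stand between -0.01 and 0.006 m and y of claw_arm in the frame of stand between -0.014 and 0.014 m and z of claw_arm in the frame of stand between 0.102 and 0.115 m and angle between the x axis of claw_arm and the x axis of stand, either way round below 0.15 rad and value of joint catch below 0.003 m and linear speed of claw_arm below 0.02 m/s); the robot touches nothing.
It fails at once if the other arm is moved by more than 30 mm (distance of screw_arm from where it was at the start of the episode above 0.03 m).
It also fails if it takes over 40 s, if anything falls off the work surface, if the arm or the gripper's body presses on something with over 40 N, if the wrist force passes 120 N, or if a joint passes its speed limit or range.

## Working session

There is one attempt and no reset: what is moved stays moved. The work goes in short steps, Python scripts to look and compute and a tool call to move; the robot and the scene stay as the last step left them, time stands still between calls to the robot, and variables do not carry over. Pictures are saved under pics/ and viewed, at most 10 in all, crops included, and the job is handed in when it is done.

Besides the shell and the picture viewer there is one more tool, called after ">>>" as name([rows], argument=value, ...), one row to a line, values as JSON. servo_tool: Moves the arm, as the interface text tells. Its arguments: {"type":"object","properties":{"plan":{"type":"array"}},"required":["plan"]}

```bash
mkdir -p pics; python3 - <<'E'
from workcell import ctrl
import cv2,numpy as np
o=ctrl.get_obs();print({k:np.round(v,3) for k,v in o.items()})
for n in("scene","top"):
    cv2.imwrite(f"pics/{n}0.png",ctrl.get_image(n));print(n,ctrl.camera_info(n))
print(ctrl.camera_info("wrist"))
E
```

```text
{'t': np.float64(0.0), 'qpos': array([ 1.126,  0.424,  1.631, -0.   ,  1.089, -0.019]), 'qvel': array([ 0.002, -0.001,  0.   ,  0.   , -0.001,  0.   ]), 'joint_torque': array([ 2.0000e-03, -5.4462e+01, -2.7367e+01,  6.5000e-02,  2.3000e-02,
       -0.0000e+00]), 'ee_pos': array([257.875, 568.671, 201.418]), 'orientation': array([-6.64e-01, -3.07e+00,  2.00e-03]), 'ft_force': array([-0.642, -0.179, -0.108]), 'moment': array([ 0.024, -0.056, -0.014]), 'grasp_force': np.float64(0.0), 'width': np.float64(87.83)}
scene {'fovy': 49.65997427339034, 'cx': 312.9823776186207, 'cy': 203.18994662473946, 'rvec': array([ 2.0826741 , -0.51179765,  0.28309801]), 'tvec': array([-493.54363966,  263.50046162,  978.773898  ])}
top {'fovy': 56.685959851752294, 'cx': 313.0126983764001, 'cy': 190.10748022234185, 'rvec': array([ 2.13865208, -2.17316008,  0.14157901]), 'tvec': array([ 23.72164637, 553.36090684, 985.05016969])}
{'fovy': 63.226561644198874, 'cx': 312.8591829019553, 'cy': 198.01476092748226, 'T_tool_cam': array([[-6.35464067e-04, -9.62454963e-01, -2.71440675e-01,
         7.44491811e+01],
       [ 9.99999481e-01, -3.95404648e-04, -9.39080226e-04,
        -4.29964727e-01],
       [ 7.96493520e-04, -2.71441131e-01,  9.62454715e-01,
        -1.81887651e+02],
       [ 0.00000000e+00,  0.00000000e+00,  0.00000000e+00,
         1.00000000e+00]])}
```

View pics/scene0.png

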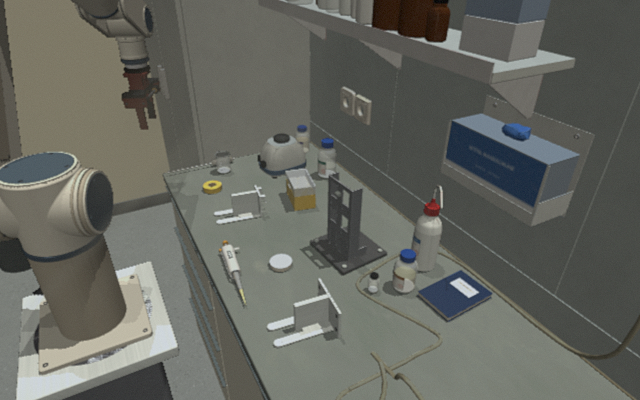

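View pics/top0.png

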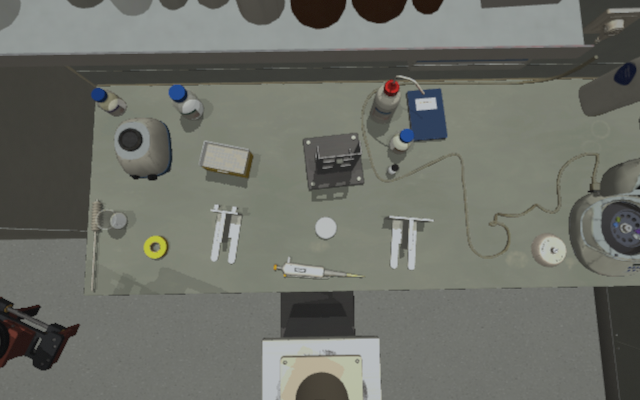

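The scene shows the clawed arm at the far left (scene ~(240,205), top ~(226,235)). The screw arm is at the right (top ~(405,240)) and the upright is in the middle (top ~(335,160)). I'll enlarge both for pixel measurements.

```bash
python3 - <<'E'
import cv2,numpy as np
t=cv2.imread("pics/top0.png");s=cv2.imread("pics/scene0.png")
r=lambda im,x,y,w,h,k:cv2.resize(im[y:y+h,x:x+w],None,fx=k,fy=k,interpolation=cv2.INTER_CUBIC)
a=np.hstack([r(t,200,195,50,75,8)[:600],r(t,298,125,50*1,75,8)])
cv2.imwrite("pics/c1.png",a)
a=np.hstack([r(s,205,175,80,60,5),r(s,300,160,96,120,5)[:300*2] if 0 else r(s,305,165,80,60,5)])
b=np.hstack([r(s,305,215,80,60,5),r(t,310,135,80,60,5)])
cv2.imwrite("pics/c2.png",np.vstack([a,b]))
E
```

```text
(no output)
```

View pics/c1.png

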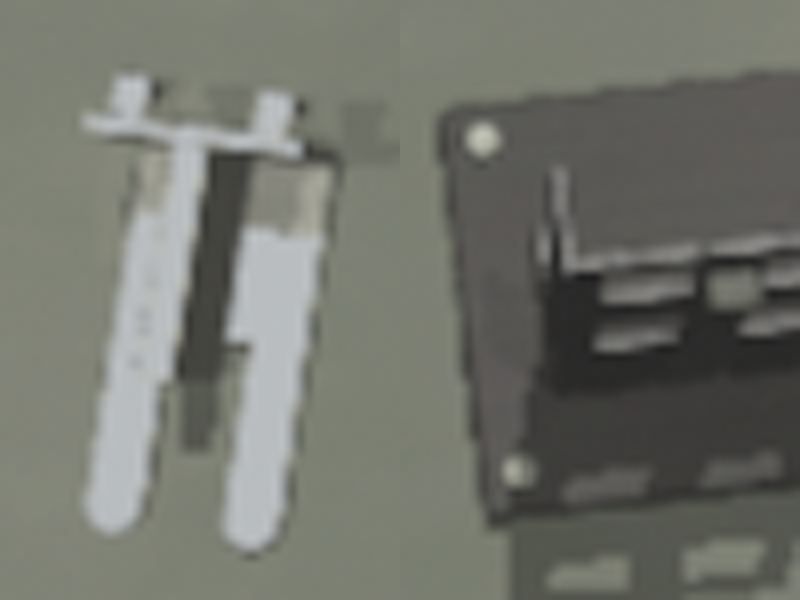

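View pics/c2.png

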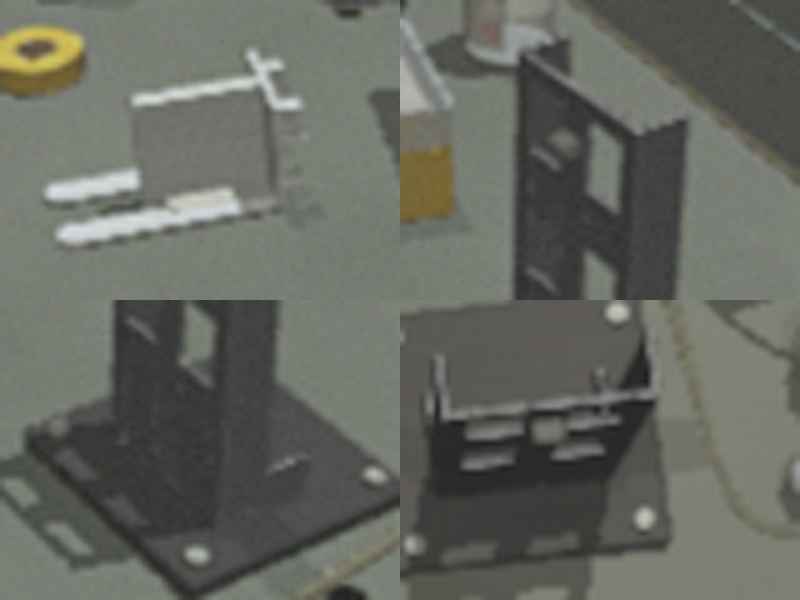

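c1 and c2 show:
- **Claw arm, plate top edge:** top px (210.6,210.3) to (237.5,213.8), with the claws behind it.
- **Claw arm, web top:** scene, from (232,195) to (256,191).
- **Panel top front edge:** top view (319,158) to (360,153.6); scene (330,176) to (353,191).

Next I'll triangulate these.

```bash
cat > h.py <<'E'
import cv2,numpy as np
from workcell import ctrl
from scipy.spatial.transform import Rotation as R
def cam(n,o=None):
    i=ctrl.camera_info(n);f=200/np.tan(np.radians(i["fovy"])/2)
    K=np.array([[f,0,i["cx"]],[0,f,i["cy"]],[0,0,1]])
    if "rvec" in i: Rm=cv2.Rodrigues(i["rvec"])[0];t=np.array(i["tvec"])
    else:
        T=np.eye(4);T[:3,:3]=R.from_rotvec(o["orientation"]).as_matrix();T[:3,3]=o["ee_pos"]
        W=np.linalg.inv(T@i["T_tool_cam"]);Rm=W[:3,:3];t=W[:3,3]
    return K,Rm,t
def plane(c,p,z):
    K,Rm,t=c;d=Rm.T@np.linalg.inv(K)@[p[0],p[1],1];C=-Rm.T@t
    return C+d*(z-C[2])/d[2]
def tri(c1,p1,c2,p2):
    P=[K@np.c_[Rm,t] for K,Rm,t in(c1,c2)]
    x=cv2.triangulatePoints(P[0],P[1],np.float64(p1),np.float64(p2)).ravel();x=x[:3]/x[3]
    e=[np.round((lambda q:q[:2]/q[2]-p)(M@np.r_[x,1]),1) for M,p in zip(P,(p1,p2))]
    return np.round(x,1),e
E
python3 - <<'E'
from h import *
t=cam("top");s=cam("scene")
print("plateL",tri(t,(210.8,210.3),s,(255,185.5)),plane(t,(210.8,210.3),76))
print("plateR",tri(t,(237.3,213.8),s,(260.5,196)),plane(t,(237.3,213.8),76))
print("webtop rear",tri(t,(224,212.5),s,(256.5,191)))
print("panelL",tri(t,(319,158),s,(330,176)),plane(t,(319,158),222))
print("panelR",tri(t,(360,153.6),s,(353,191)),plane(t,(360,153.6),222))
for p in((200+85/8,195+520/8),(200+250/8,195+545/8)):print("foot",plane(t,p,6))
E
```

```text
plateL (array([500.6, 284.7,  72.3]), [array([ 0.1, -0.4]), array([-0.2,  0. ])]) [499.30185281 284.00257172  76.        ]
plateR (array([490.6, 214.2,  74.5]), [array([ 0.2, -0.6]), array([-0.4,  0. ])]) [489.0031417 214.4101401  76.       ]
webtop rear (array([493.1, 250.2,  72.5]), [array([-0. ,  0.1]), array([ 0., -0.])])
panelL (array([6.051e+02, 2.000e-01, 2.166e+02]), [array([ 0.2, -0.4]), array([-0.3,  0.1])]) [602.87046682   0.72377264 222.        ]
panelR (array([614.2, -94. , 218.7]), [array([ 0.3, -0.8]), array([-0.6,  0.1])]) [611.60580037 -92.74993005 222.        ]
foot [367.17186971 300.96447564   6.        ]
foot [357.75017299 243.85653841   6.        ]
```

>>> servo_tool([
  [0, [20, -35, 0], 2],
  [0, [42, -70, 0], 4],
  [0, [64, -104, 0], 6],
  [0, [86, -139, 0], 8],
  [0, [108, -174, 0], 10],
  [0, [130, -209, 0], 12],
  [0, [152, -244, 0], 14],
  [0, [174, -279, 0], 15.5],
  [0, [194, -313, 0], 15.5],
  [0, [194, -313, 0], 15.5],
])

```text
t: 0.93
ee_pos: [454.6, 251.1, 202.0]
orientation: [0.251, 3.131, -0.003]
ft_force: [0.4, -0.3, -0.7]
width: 87.7
grasp_force: 0.0
```

```bash
python3 - <<'E'
from h import *
o=ctrl.get_obs();im=ctrl.get_image("wrist");cv2.imwrite("pics/w1.png",im);print(o["t"],o["ee_pos"],o["orientation"],o["qvel"].round(3))
np.savez("w1",p=o["ee_pos"],r=o["orientation"])
E
```

```text
0.9333 [454.62807473 251.145961   202.01165474] [ 2.51020135e-01  3.13090516e+00 -2.51544671e-03] [ 0.089  0.003 -0.002  0.044  0.003  0.115]
```

View pics/w1.png

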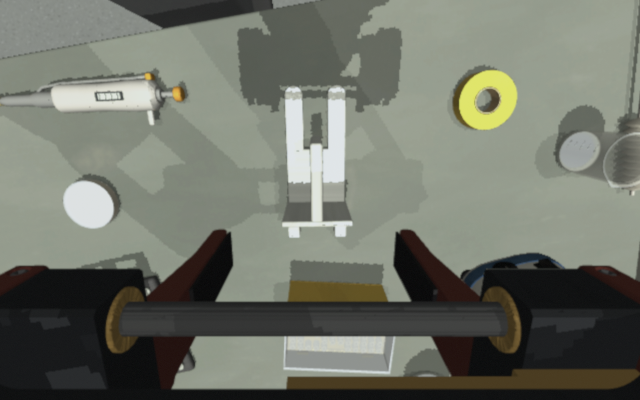

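The wrist view shows the arm upright and aligned. The web top runs from (316,145) to (317,222), and the plate top from x=281 to 353 at row ~224, with claws at (294,233) and (340,233).

```bash
python3 - <<'E'
from h import *
f=np.load("w1.npz");o=dict(ee_pos=f["p"],orientation=f["r"]);w=cam("wrist",o);t=cam("top")
im=cv2.imread("pics/w1.png");g=im.min(2)
m=(g>190).astype(np.uint8)
for r in (150,165,180,200,215,220,222,224,226,228,232,235):
    c=np.where(m[r,270:370])[0]+270; 
    seg=np.split(c,np.where(np.diff(c)>1)[0]+1);print(r,[(int(q[0]),int(q[-1])) for q in seg if len(q)])
for c in (284,288,305,330,346,350):
    c2=np.where(m[205:245,c])[0]+205;print("col",c,c2.min(),c2.max())
for p in((316.3,145),(317,222),(281,224),(353,224),(294,233),(340,233)):print(p,plane(w,p,76).round(1))
print(tri(t,(210.8,210.3),w,(281+72,224)),tri(t,(237.3,213.8),w,(281,224)))
Rm=R.from_rotvec(o["orientation"]).as_matrix();print(np.degrees(np.arctan2(Rm[1,1],Rm[0,1])), Rm[:,2].round(4))
E
```

```text
150 [(287, 308), (311, 321), (323, 344)]
165 [(288, 343)]
180 [(289, 309), (312, 320), (323, 343)]
200 [(312, 320)]
215 [(312, 321)]
220 [(313, 321)]
222 [(298, 351)]
224 [(282, 351)]
226 [(283, 299), (301, 304), (309, 313), (335, 345)]
228 [(289, 298), (335, 345)]
232 [(289, 298), (335, 345)]
235 [(289, 299), (336, 345)]
col 284 223 226
col 288 223 230
col 305 222 225
col 330 222 225
col 346 221 225
col 350 222 225
(316.3, 145) [416.  259.8  76. ]
(317, 222) [492.  248.4  76. ]
(281, 224) [488.4 212.3  76. ]
(353, 224) [499.9 283.9  76. ]
(294, 233) [500.  223.5  76. ]
(340, 233) [507.5 269.6  76. ]
(array([499.2, 283.7,  77.5]), [array([-0., -0.]), array([-0.1, -0.1])]) (array([488.2, 213.3,  79. ]), [array([0.2, 0.2]), array([0.7, 0.7])])
80.83220463040527 [ 5.0e-04 -1.6e-03 -1.0e+00]
```

>>> servo_tool([
  [0, [0, 0, 0], 0.6],
  [0, [0, 0, -20], 0.6],
  [0, [0, 0, -55], 0.6],
  [0, [0, 0, -85], 0.6],
  [0, [0, 0, -85], 0.6],
  [0, [0, 0, -85], 0.6],
])

```text
t: 1.48
ee_pos: [450.3, 256.9, 116.2]
orientation: [-0.223, -3.13, 0.003]
ft_force: [1.1, -0.3, 0.5]
width: 87.7
grasp_force: 0.0
```

>>> servo_tool([
  [0, [1, -2, -20], 0],
  [0, [1, -2, -45], 0],
  [0, [1, -2, -63], 0],
  [0, [1, -2, -63], 0],
  [0, [1, -2, -63], 0],
  [1, [1, -2, -63], 0],
  [1, [1, -2, -63], 0],
  [1, [1, -2, -63], 0],
  [1, [1, -2, -63], 0],
  [1, [1, -2, -63], 0],
])

```text
t: 2.32
ee_pos: [453.5, 254.4, 54.9]
orientation: [0.227, 3.132, 0.001]
ft_force: [-0.2, 0.3, 0.1]
width: 58.0
grasp_force: 0.0
```

>>> servo_tool([
  [1, [0, 0, 0], 0],
  [1, [0, 0, 0], 0],
  [1, [0, 0, 0], 0],
  [1, [0, 0, 0], 0],
  [1, [0, 0, 0], 0],
  [1, [0, 0, 0], 0],
  [1, [0, 0, 0], 0],
  [1, [0, 0, 0], 0],
  [1, [0, 0, 0], 0],
  [1, [0, 0, 0], 0],
])

```text
t: 3.15
ee_pos: [453.1, 254.3, 54.1]
orientation: [0.227, 3.133, 0.0]
ft_force: [0.2, 1.3, -1.2]
width: 10.8
grasp_force: 30.0
```

>>> servo_tool([
  [1, [0, 0, 0], 0],
  [1, [0, 0, 0], 0],
  [1, [0, 0, 0], 0],
  [1, [0, 0, 0], 0],
  [1, [0, 0, 0], 0],
])

```text
t: 3.57
ee_pos: [453.1, 254.2, 54.2]
orientation: [0.227, 3.133, 0.0]
ft_force: [0.5, 0.8, -2.0]
width: 10.8
grasp_force: 30.0
```

>>> servo_tool([
  [1, [0, 0, 15], 0],
  [1, [0, 0, 40], 0],
  [1, [0, -5, 75], 0],
  [1, [0, -20, 110], 2],
  [1, [10, -45, 140], 4],
  [1, [20, -75, 165], 6],
  [1, [30, -105, 190], 8],
  [1, [40, -135, 215], 10],
  [1, [50, -160, 240], 12],
  [1, [60, -185, 260], 13.7],
])

```text
t: 4.4
ee_pos: [513.1, 67.5, 315.9]
orientation: [-0.15, 3.138, -0.0]
ft_force: [0.3, 0.2, -2.4]
width: 10.7
grasp_force: 30.0
```

>>> servo_tool([
  [1, [10, -17, 8], 0],
  [1, [20, -33, 16], 0],
  [1, [20, -33, 16], 0],
  [1, [20, -33, 16], 0],
  [1, [20, -33, 16], 0],
  [1, [20, -33, 16], 0],
])

```text
t: 4.9
ee_pos: [532.1, 36.8, 329.2]
orientation: [0.149, -3.136, -0.0]
ft_force: [0.7, 0.1, -3.2]
width: 10.8
grasp_force: 30.0
```

```bash
python3 - <<'E'
from h import *
o=ctrl.get_obs();im=ctrl.get_image("wrist");cv2.imwrite("pics/w2.png",im);print(o["t"],o["ee_pos"],o["orientation"],o["qvel"].round(3))
np.savez("w2",p=o["ee_pos"],r=o["orientation"])
E
```

```text
4.9 [532.0594449   36.83592441 329.17420528] [ 1.49093734e-01 -3.13585700e+00 -2.95454113e-04] [ 0.006  0.001 -0.005 -0.002 -0.    -0.002]
```

View pics/w2.png

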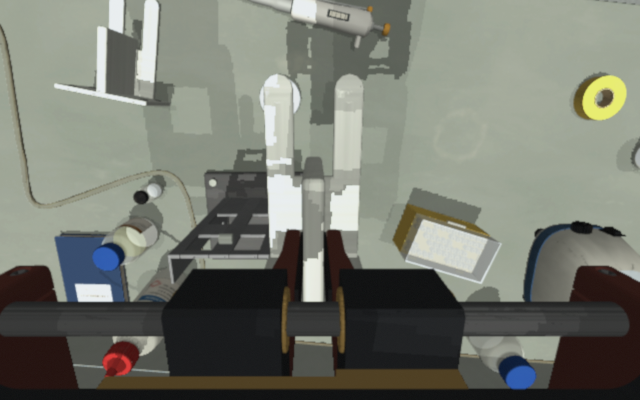

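The panel is at left in view: its top edge starts at (172,257), with slots beneath it and the right part hidden by the held arm. I'll view an enlargement.

```bash
python3 - <<'E'
import cv2
im=cv2.imread("pics/w2.png")
cv2.imwrite("pics/c3.png",cv2.resize(im[205:290,160:290],None,fx=6,fy=6,interpolation=cv2.INTER_CUBIC))
E
```

```text
(no output)
```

View pics/c3.png

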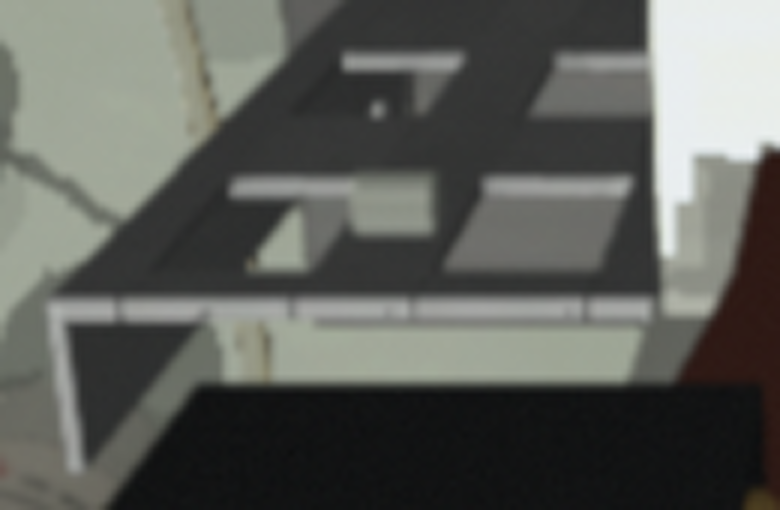

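The panel's top front edge runs from (168.3,254.6) to (269.2,254.3). The catch is at about (225,239), between the upper slots.

```bash
python3 - <<'E'
from h import *
f=np.load("w2.npz");w=cam("wrist",dict(ee_pos=f["p"],orientation=f["r"]));t=cam("top");s=cam("scene")
a,b=(168.3,254.6),(269.2,254.3)
A,B=plane(w,a,222),plane(w,b,222);print(A,B,(A+B)/2,np.degrees(np.arctan2(A[0]-B[0],B[1]-A[1]))*1,np.linalg.norm(A-B))
print(tri(t,(360,153.6),w,a),tri(t,(319,158),w,b))
print(tri(s,(353,191),w,a),tri(s,(330,176),w,b))
for p in((160+230/6,205+195/6),(160+355/6,205+195/6),(160+482/6,205+192/6),(160+632/6,205+192/6)):print(plane(w,p,170).round(1))
E
```

```text
[608.71874917 -97.53096259 222.        ] [5.99107078e+02 8.42443701e-02 2.22000000e+02] [603.91291383 -48.72335911 222.        ] 5.623495524631966 98.08727156405611
(array([608.9, -93.8, 226.4]), [array([0.7, 0.7]), array([2. , 2.5])]) (array([ 6.053e+02, -2.000e-01,  2.100e+02]), [array([0.3, 0.1]), array([0.9, 0.4])])
(array([611.5, -98.5, 221.3]), [array([-0.5,  0.3]), array([-0.7,  2.2])]) (array([604. ,  -1. , 216.9]), [array([-0.4,  0.3]), array([-0.7,  2.2])])
[611.3 -86.1 170. ]
[609.1 -62.7 170. ]
[606.3 -38.9 170. ]
[603.6 -10.8 170. ]
```

>>> servo_tool([
  [1, [-20, -20, 0], 0],
  [1, [-42, -45, 0], 0],
  [1, [-42, -75, -20], 0],
  [1, [-42, -96, -50], 0],
  [1, [-42, -96, -85], 0],
  [1, [-42, -96, -120], 0],
  [1, [-42, -96, -143], 0],
  [1, [-42, -96, -143], 0],
  [1, [-42, -96, -143], 0],
  [1, [-42, -96, -143], 0],
])

```text
t: 5.78
ee_pos: [492.1, -59.5, 188.5]
orientation: [-0.149, 3.136, -0.0]
ft_force: [0.3, -0.1, -2.4]
width: 10.7
grasp_force: 30.0
```

```bash
python3 - <<'E'
from h import *
o=ctrl.get_obs();print(o["ee_pos"],o["ft_force"],o["orientation"])
t=ctrl.get_image("top");s=ctrl.get_image("scene")
r=lambda im,x,y,w,h,k:cv2.resize(im[y:y+h,x:x+w],None,fx=k,fy=k,interpolation=cv2.INTER_CUBIC)
cv2.imwrite("pics/c4.png",np.hstack([r(t,295,125,80,100,5),r(s,290,150,80,100,5)]))
E
```

```text
[492.14469578 -59.49580387 188.47132956] [ 0.32894953 -0.0908695  -2.35870524] [-1.49235467e-01  3.13634394e+00 -4.99873148e-04]
```

View pics/c4.png

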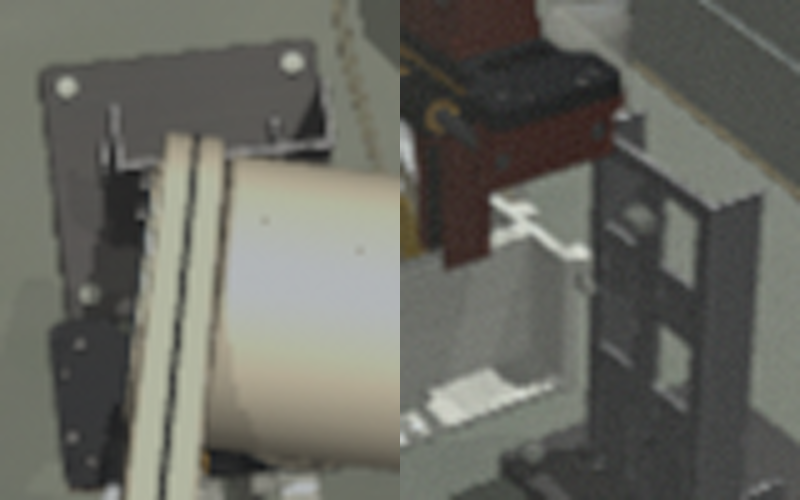

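Scene shows the claws level with the upper slots and short of the panel, with the gripper body above the panel top. I'll advance towards it.

>>> servo_tool([
  [1, [15, 1.5, -2], 0],
  [1, [30, 3, -2], 0],
  [1, [40, 4, -2], 0],
  [1, [46, 4.6, -2], 0],
  [1, [50, 5, -2], 0],
  [1, [54, 5.4, -2], 0],
  [1, [57, 5.7, -2], 0],
  [1, [57, 5.7, -2], 0],
  [1, [57, 5.7, -2], 0],
])

```text
t: 6.63
ee_pos: [547.8, -54.1, 185.1]
orientation: [0.148, -3.138, -0.0]
ft_force: [-0.2, 0.5, -2.8]
width: 10.6
grasp_force: 30.0
```

>>> servo_tool([
  [1, [2, 0.2, 0], 0],
  [1, [4, 0.4, 0], 0],
  [1, [6, 0.6, 0], 0],
  [1, [8, 0.8, 0], 0],
  [1, [8, 0.8, 0], 0],
  [1, [8, 0.8, 0], 0],
])

```text
t: 7.13
ee_pos: [555.8, -53.3, 185.0]
orientation: [0.148, -3.137, -0.0]
ft_force: [-2.7, -0.1, -2.0]
width: 11.0
grasp_force: 30.0
```

>>> servo_tool([
  [1, [1.5, 0.15, 0], 0],
  [1, [3, 0.3, 0], 0],
  [1, [4.5, 0.45, 0], 0],
  [1, [4.5, 0.45, 0], 0],
  [1, [4.5, 0.45, 0], 0],
])

```text
t: 7.55
ee_pos: [559.7, -52.9, 184.9]
orientation: [0.148, -3.136, -0.0]
ft_force: [-5.7, -0.3, -0.7]
width: 10.9
grasp_force: 30.0
```

>>> servo_tool([
  [1, [1, 0.1, 0], 0],
  [1, [2, 0.2, 0], 0],
  [1, [2, 0.2, 0], 0],
  [1, [2, 0.2, 0], 0],
])

```text
t: 7.88
ee_pos: [559.9, -52.8, 184.6]
orientation: [0.148, -3.132, -0.0]
ft_force: [-11.7, -2.1, 2.0]
width: 11.0
grasp_force: 30.0
```

```bash
python3 - <<'E'
from h import *
o=ctrl.get_obs();print(o["ee_pos"],o["ft_force"],o["moment"])
t=ctrl.get_image("top");s=ctrl.get_image("scene")
r=lambda im,x,y,w,h,k:cv2.resize(im[y:y+h,x:x+w],None,fx=k,fy=k,interpolation=cv2.INTER_CUBIC)
cv2.imwrite("pics/c5.png",r(s,300,150,80,80,7))
E
```

```text
[559.86384733 -52.82292273 184.5780783 ] [-11.74928757  -2.12602055   1.99336843] [-0.30203531  1.99714395  0.0073087 ]
```

View pics/c5.png

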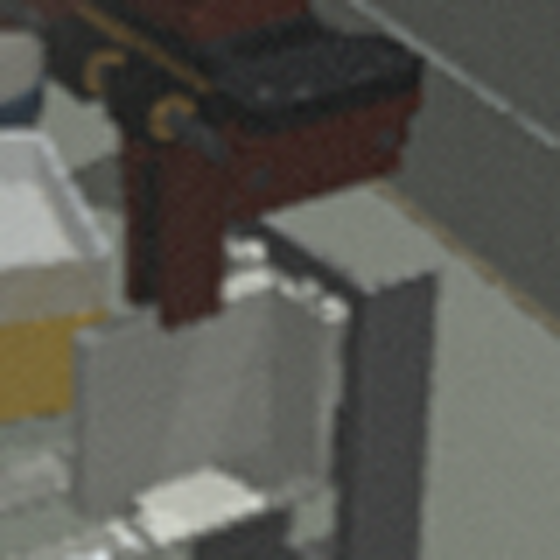

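The plate is against the panel and the claws are through: x stopped where I predicted, at 12 N. Pressing down now.

>>> servo_tool([
  [1, [-0.7, 0, -3], 0],
  [1, [-0.7, 0, -6], 0],
  [1, [-0.7, 0, -9], 0],
  [1, [-0.7, 0, -12], 0],
  [1, [-0.7, 0, -15], 0],
  [1, [-0.7, 0, -17], 0],
  [1, [-0.7, 0, -17], 0],
  [1, [-0.7, 0, -17], 0],
])

```text
t: 8.65
ee_pos: [560.0, -52.6, 167.2]
orientation: [0.148, -3.134, -0.001]
ft_force: [-6.4, -0.6, -4.4]
width: 11.0
grasp_force: 30.0
```

>>> servo_tool([
  [1, [0, 0, -1.5], 0],
  [1, [0, 0, -3], 0],
  [1, [0, 0, -4], 0],
  [1, [0, 0, -5], 0],
  [1, [0, 0, -5], 0],
  [1, [0, 0, -5], 0],
])

```text
t: 9.15
ee_pos: [560.0, -52.6, 163.8]
orientation: [0.148, -3.134, -0.0]
ft_force: [-12.5, 0.0, 10.2]
width: 11.1
grasp_force: 30.0
```

>>> servo_tool([
  [1, [-0.5, 0, -1], 0],
  [1, [-0.5, 0, -2], 0],
  [1, [-0.5, 0, -2], 0],
  [1, [-0.5, 0, -2], 0],
])

```text
t: 9.48
ee_pos: [560.1, -52.6, 163.6]
orientation: [0.148, -3.136, -0.0]
ft_force: [-17.3, 0.5, 24.1]
width: 11.3
grasp_force: 30.0
```

Bottomed out. I'll pull up lightly to test the catch.

>>> servo_tool([
  [1, [0, 0, 2], 0],
  [1, [0, 0, 4], 0],
  [1, [0, 0, 6], 0],
  [1, [0, 0, 7], 0],
  [1, [0, 0, 8], 0],
  [1, [0, 0, 8], 0],
  [1, [0, 0, 8], 0],
])

```text
t: 10.07
ee_pos: [560.1, -52.5, 168.3]
orientation: [0.148, -3.135, -0.001]
ft_force: [-5.3, 0.3, -5.8]
width: 10.9
grasp_force: 30.0
```

>>> servo_tool([
  [1, [0, 0, 1], 0],
  [1, [0, 0, 2], 0],
  [1, [0, 0, 2], 0],
  [1, [0, 0, 2], 0],
])

```text
t: 10.4
ee_pos: [560.5, -52.6, 170.6]
orientation: [0.148, -3.136, -0.0]
ft_force: [-5.3, 0.5, -5.9]
width: 10.6
grasp_force: 30.0
```

The arm rises with no resistance, so the catch hasn't sprung. Pressing at the web has probably pitched the arm in the grip. I'll lower it until it hangs, let go, then push on the web top close to the plate with closed fingers.

>>> servo_tool([
  [1, [-0.5, 0, -3], 0],
  [1, [-0.5, 0, -6], 0],
  [1, [-0.5, 0, -6], 0],
  [0, [-0.5, 0, -6], 0],
  [0, [-0.5, 0, -6], 0],
  [0, [-0.5, 0, -6], 0],
  [0, [-0.5, 0, -6], 0],
  [0, [-0.5, 0, -6], 0],
  [0, [-0.5, 0, -6], 0],
  [0, [-0.5, 0, -6], 0],
])

```text
t: 11.23
ee_pos: [561.2, -52.7, 165.4]
orientation: [-0.148, 3.137, -0.0]
ft_force: [-0.5, -0.6, 0.3]
width: 54.1
grasp_force: 0.0
```

>>> servo_tool([
  [0, [0, 0, 0], 0],
  [0, [0, 0, 0], 0],
  [0, [0, 0, 15], 0],
  [0, [-5, 0, 40], 0],
  [0, [-15, 0, 70], 0],
  [0, [-40, -3, 100], 0],
  [0, [-80, -8, 130], 0],
  [0, [-90, -9, 140], 0],
  [0, [-90, -9, 140], 0],
  [0, [-90, -9, 140], 0],
])

```text
t: 12.07
ee_pos: [471.3, -61.8, 306.2]
orientation: [-0.147, 3.135, -0.001]
ft_force: [0.5, 0.5, -1.1]
width: 88.3
grasp_force: 0.0
```

```bash
python3 - <<'E'
from h import *
o=ctrl.get_obs();print(o["t"],o["ee_pos"],o["ft_force"],o["moment"]);np.savez("w3",p=o["ee_pos"],r=o["orientation"])
w=ctrl.get_image("wrist");cv2.imwrite("pics/w3.png",w)
s=ctrl.get_image("scene");cv2.imwrite("pics/s3.png",s);t=ctrl.get_image("top");cv2.imwrite("pics/t3.png",t)
r=lambda im,x,y,w,h,k:cv2.resize(im[y:y+h,x:x+w],None,fx=k,fy=k,interpolation=cv2.INTER_CUBIC)
a=np.hstack([r(s,305,155,80,60,5),r(t,300,130,80,60,5)])
cv2.imwrite("pics/c6.png",np.vstack([a,r(w,220,210,200,75,4)]))
E
```

```text
12.0667 [471.2940273  -61.81070574 306.15870034] [ 0.51854291  0.45134879 -1.07781076] [ 0.03997703 -0.00998104  0.01079832]
```

```bash
python3 - <<'E'
from h import *
f=np.load("w3.npz");w=cam("wrist",dict(ee_pos=f["p"],orientation=f["r"]))
im=cv2.imread("pics/w3.png").min(2)
for r in range(180,292,4):
    c=np.where(im[r,240:400]>165)[0]+240
    if len(c): print(r,[(int(q[0]),int(q[-1])) for q in np.split(c,np.where(np.diff(c)>1)[0]+1) if len(q)>3])
P=lambda x:(lambda q:(q[:2]/q[2]).round(1))(w[0]@(w[1]@np.array(x)+w[2]))
u=np.array([.9954,.096]);v=np.array([-.096,.9954]);c=np.array([606,-48.3])
for n,x,y,z in(("front web",-84,0,186),("plate frontL",-6,36,186),("plateR",-6,-36,186),("panel top L",0,50,222),("panel top R",0,-50,222),("catch tip bl",-10,7,196),("catch br",-10,-7,188)):print(n,P(np.r_[c+x*u+y*v,z]))
E
```

```text
180 [(286, 301), (326, 341)]
184 [(286, 301), (326, 341)]
188 [(286, 301), (326, 341)]
192 [(286, 301), (326, 341)]
196 [(286, 301), (326, 341)]
200 [(286, 301), (326, 341)]
204 [(286, 301), (325, 341)]
208 [(286, 301), (325, 341)]
212 [(286, 301), (326, 341)]
216 [(286, 301), (325, 340)]
220 [(286, 301), (325, 340)]
224 [(287, 307), (324, 340)]
228 [(268, 274), (287, 307), (324, 340)]
232 [(287, 318), (325, 340)]
236 [(287, 318), (324, 340)]
240 [(287, 318), (323, 340)]
244 [(287, 318), (324, 340)]
248 [(287, 318), (325, 339)]
252 [(288, 293), (309, 318), (324, 339)]
256 [(288, 293), (309, 319), (324, 339)]
260 [(288, 293), (309, 318), (325, 339)]
264 [(288, 293), (309, 319), (324, 339)]
268 [(290, 294), (309, 319), (326, 339)]
272 [(309, 318)]
276 [(309, 318)]
280 [(309, 318)]
284 [(309, 318)]
288 [(309, 318)]
front web [314.2 237.1]
plate frontL [348.1 305. ]
plateR [280.5 305.1]
panel top L [366.3 332.5]
panel top R [262.6 332.6]
catch tip bl [321.1 307.4]
catch br [307.7 302.9]
```

>>> servo_tool([
  [1, [35, 3.5, 0], 0],
  [1, [70, 7, 0], 0],
  [1, [100, 10, 0], 0],
  [1, [108, 11, 0], 0],
  [1, [108, 11, -20], 0],
  [1, [108, 11, -45], 0],
  [1, [108, 11, -70], 0],
  [1, [108, 11, -80], 0],
  [1, [108, 11, -80], 0],
  [1, [108, 11, -80], 0],
])

```text
t: 13.05
ee_pos: [578.8, -50.6, 224.6]
orientation: [0.148, -3.136, -0.0]
ft_force: [-0.6, -0.3, 0.5]
width: 24.5
grasp_force: 0.0
```

>>> servo_tool([
  [1, [0, 0, -5], 0],
  [1, [0, 0, -10], 0],
  [1, [0, 0, -15], 0],
  [1, [0, 0, -18], 0],
  [1, [0, 0, -18], 0],
  [1, [0, 0, -18], 0],
])

```text
t: 13.55
ee_pos: [578.9, -50.7, 207.2]
orientation: [0.148, -3.138, 0.0]
ft_force: [-0.0, -0.2, 0.1]
width: 0.4
grasp_force: 0.0
```

>>> servo_tool([
  [1, [0, 0, -2], 0],
  [1, [0, 0, -4], 0],
  [1, [0, 0, -4], 0],
  [1, [0, 0, -4], 0],
])

```text
t: 13.88
ee_pos: [578.8, -50.7, 203.1]
orientation: [0.148, -3.138, -0.0]
ft_force: [0.1, -0.5, -0.3]
width: 0.7
grasp_force: 0.0
```

>>> servo_tool([
  [1, [0, 0, -1], 0],
  [1, [0, 0, -2], 0],
  [1, [0, 0, -3], 0],
  [1, [0, 0, -3], 0],
])

```text
t: 14.22
ee_pos: [578.8, -50.6, 199.9]
orientation: [0.148, -3.138, -0.0]
ft_force: [-0.2, 0.1, -0.1]
width: 0.4
grasp_force: 0.0
```

>>> servo_tool([
  [1, [0, 0, -1], 0],
  [1, [0, 0, -2], 0],
  [1, [0, 0, -2], 0],
  [1, [0, 0, -2], 0],
])

```text
t: 14.55
ee_pos: [578.8, -50.7, 198.1]
orientation: [0.148, -3.138, -0.0]
ft_force: [-0.3, -0.0, 0.7]
width: 0.6
grasp_force: 0.0
```

>>> servo_tool([
  [1, [0, 0, -1], 0],
  [1, [0, 0, -2], 0],
  [1, [0, 0, -2], 0],
  [1, [0, 0, -2], 0],
])

```text
t: 14.88
ee_pos: [578.9, -50.6, 196.1]
orientation: [0.148, -3.138, -0.0]
ft_force: [-0.2, -0.6, 0.3]
width: 0.3
grasp_force: 0.0
```

>>> servo_tool([
  [1, [0, 0, -1], 0],
  [1, [0, 0, -2], 0],
  [1, [0, 0, -3], 0],
  [1, [0, 0, -3], 0],
  [1, [0, 0, -3], 0],
])

```text
t: 15.3
ee_pos: [578.9, -50.6, 193.1]
orientation: [0.148, -3.138, -0.0]
ft_force: [-0.4, 1.0, -0.2]
width: 0.6
grasp_force: 0.0
```

No contact where it was expected, so I'll look at the composite I saved after releasing.

View pics/c6.png

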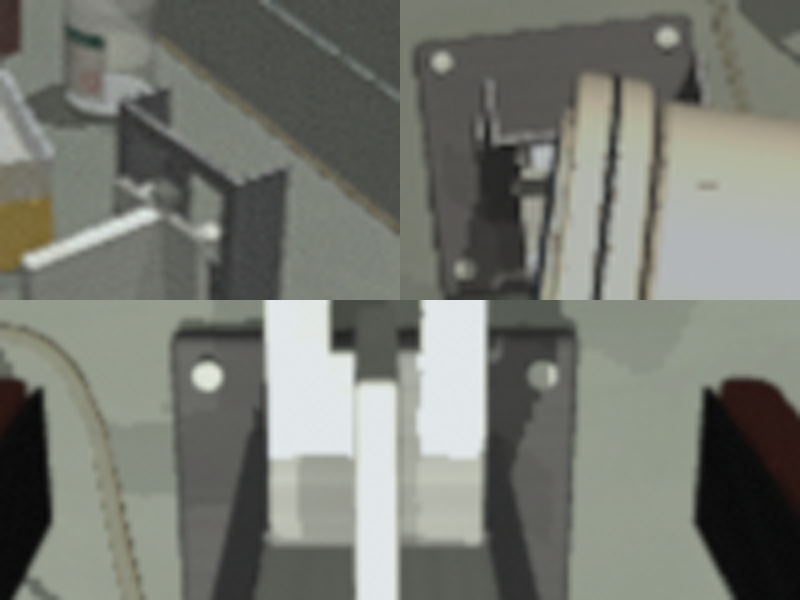

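The arm is hanging by both claws in the upper slots, nose down, with the plate top near the catch (scene ~(338,193)). The web top front end is at scene (310.5,207.5) and wrist (313.8,230.5). I'll triangulate its pose.

```bash
python3 - <<'E'
from h import *
f=np.load("w3.npz");w=cam("wrist",dict(ee_pos=f["p"],orientation=f["r"]));s=cam("scene")
x,e=tri(s,(310.5,207.5),w,(313.8,230.5));print(x,e)
u=np.array([.9954,.096]);v=np.array([-.096,.9954]);c=np.array([606,-48.3])
print("in stand",(x[:2]-c)@u,(x[:2]-c)@v,x[2])
P=lambda x:(lambda q:(q[:2]/q[2]).round(1))(s[0]@(s[1]@np.array(x)+s[2]))
for n,x,y,z in(("front web",-84,0,186),("web rear",-6,0,186),("plateL",-3,36,186),("plateR",-3,-36,186),("panelL",0,50,222),("panelR",0,-50,222),("catch",-10,0,192),("catch base",0,0,192)):print(n,P(np.r_[c+x*u+y*v,z]))
E
```

```text
[519.4 -57.4 179.3] [array([-0.3,  0.1]), array([-0.4,  1.2])]
in stand -87.07524000000001 -0.7445399999999989 179.3
front web [311.1 204.8]
web rear [337.3 195.6]
plateL [330.  189.2]
plateR [347.  201.7]
panelL [328.1 174.3]
panelR [352.2 191.1]
catch [336.1 194. ]
catch base [339.4 192.9]
```

>>> servo_tool([
  [1, [0, 0, -1], 0],
  [1, [0, 0, -2], 0],
  [1, [0, 0, -3], 0],
  [1, [0, 0, -3], 0],
  [1, [0, 0, -3], 0],
])

```text
t: 15.72
ee_pos: [578.9, -50.7, 190.1]
orientation: [0.148, -3.138, -0.0]
ft_force: [0.8, -0.7, 0.4]
width: 0.5
grasp_force: 0.0
```

```bash
python3 - <<'E'
from h import *
a=cv2.imread("pics/scene0.png");b=cv2.imread("pics/s3.png")
for im in(a,b):
    print(im[186:203,328:350].mean(2).astype(int))
E
```

```text
[[ 83  53  59  64  64  67  67  66  67  67  60  50  55  57  51  57  83 109
  112 115 123 123]
 [ 83  54  60  64  65  65  63  67  63  58  55  55  58  55  58  50  51  71
   94 116 122 121]
 [ 85  54  59  65  65  67  64  65  65  62  57  58  56  56  56  55  53  51
   58  87 113 112]
 [ 85  55  62  67  65  64  66  67  64  61  55  55  56  55  62  70  69  53
   47  54  69  95]
 [ 82  53  63  67  67  66  67  65  67  71  64  53  54  55  70  95 102  75
   56  49  51  62]
 [ 81  53  63  64  64  65  66  76  88  94  88  73  61  56  75 107 125 107
   81  60  57  52]
 [ 67  51  63  66  67  67  72  92 106 107 106  96  73  61  72 100 118 120
  112  87  66  57]
 [ 70  54  63  69  70  63  71  85  97 108 106 101  86  67  66  93 117 123
  123 114  90  68]
 [ 70  55  57  80  82  74  64  66  84  96  93  87  78  66  69  98 119 123
  121 122 111  85]
 [ 68  54  62  88  99  93  81  65  66  78  84  79  75  68  70 101 120 118
  120 122 114  86]
 [ 75  56  56  61  74 100 101  85  69  65  70  73  66  62  73 104 122 123
  119 124 115  85]
 [ 72  51  56  60  56  61  87  99  85  60  58  55  53  60  79 110 124 120
  1
[... 1363 characters left out ...]
9  82  77  66  73 104 122 124
  123 125 118  88]
 [ 82  89  92 103 128 144 153 142 108  96  87  78  64  63  77 109 127 126
  125 125 117  90]
 [ 85 103 135 158 192 215 215 197 154 117 102  98  88  67  79 113 125 126
  125 127 116  81]
 [142 162 195 214 214 216 212 202 165 125 114 137 133  99  86 111 124 124
  125 123 106  73]
 [214 213 213 215 205 190 175 147 110  98  99 126 144 130 113 117 127 133
  149 151 116  72]
 [214 211 199 184 158 124 116 109 105  99  90  96 117 136 139 137 146 166
  192 194 153  87]
 [192 175 146 120 115 114 115 111 108  99  95  92  92 104 126 145 167 179
  193 209 173  96]
 [132 116 112 113 117 115 115 112 108 100  92  96  93  91  98 122 139 152
  166 177 141  73]]
```

>>> servo_tool([
  [1, [0, 0, -1], 0],
  [1, [0, 0, -2], 0],
  [1, [0, 0, -3], 0],
  [1, [0, 0, -4], 0],
  [1, [0, 0, -4], 0],
])

```text
t: 16.13
ee_pos: [578.8, -50.7, 185.9]
orientation: [0.148, -3.138, -0.0]
ft_force: [-1.0, 0.1, 0.2]
width: 0.7
grasp_force: 0.0
```

```bash
python3 - <<'E'
from h import *
o=ctrl.get_obs();print(o["t"],o["ee_pos"],o["ft_force"],o["moment"])
b=cv2.imread("pics/s3.png");s=ctrl.get_image("scene");cv2.imwrite("pics/s4.png",s)
for im in(b,s): print(im[195:215:1,306:340:2].mean(2).astype(int))
E
```

```text
16.1333 [578.76685557 -50.65647725 185.91119622] [-1.00775993  0.12993908  0.20376214] [ 0.0953688  -0.00454453 -0.00519995]
[[105  98  96 104  94 122 123 124 126 124 127  90  91  90 124  90  89]
 [ 95  93  93  93  94 122 122 122 124 124 126  82  92 128 153 108  87]
 [ 94  94  96  94  92 122 123 123 123 124 120  85 135 192 215 154 102]
 [ 91  96  96  93  94 120 123 125 125 122 126 142 195 214 212 165 114]
 [ 96  94  97  93  95 119 126 124 122 128 166 214 213 205 175 110  99]
 [ 94  94  95  96  96 118 122 122 145 169 212 214 199 158 116 105  90]
 [ 94  99  94  92  93 118 123 148 195 213 215 192 146 115 115 108  95]
 [ 95  96  94  92  93 119 147 198 215 210 181 132 112 117 115 108  92]
 [ 92  94  93  88 106 152 201 213 206 176 116 112 114 115 110 108  94]
 [ 94  93  94 114 155 202 208 197 159 115 109 119 114 115 112 106  92]
 [ 93  91 134 170 205 202 186 141 112 114 113 116 117 115 111 108  94]
 [ 94  96 189 207 206 174 130 114 114 114 115 118 114 116 113 109  93]
 [ 96  92 179 199 172 117 111 113 117 115 117 115 118 117 113 109  94]
 [ 90  87 133 160 117 113 115 117 116 117 114 116 11
[... 1166 characters left out ...]
104 108 123 127 123 111 104 104 105 104 111 111 109 105  89]
 [ 94  94 125 128 125 121 105 105 106 105 105 102 113 113 112 105  91]
 [ 91  92 124 126 117 104 105 105 103 106 103 107 114 113 108 106  93]
 [ 90  89 109 116 104 104 105 103 107 105 105 110 115 114 109 107  92]
 [ 90  87  95 105 104 108 105 105 105 103 105 109 117 115 103 105  91]
 [108 101  92 109 104 107 105 104 104 105 104 112 112 111 103 106  91]
 [108 103  96 109 107 106 103 105 103 107 104 113 115 108 105 108  97]
 [109 102  91 108 100 105 105 106 104 106 104 115 114 112 108 107  95]
 [117 112  91 105 104 104 104 104 105 105 105 116 114 113 108 107  94]
 [120 117  91 108 106 107 107 104 106 105 106 116 118 106 107 107  95]]
```

```bash
python3 - <<'E'
from h import *
s=cv2.imread("pics/s4.png").astype(int);c=cam("scene")
P=lambda x:(lambda q:(q[:2]/q[2]).round(1))(c[0]@(c[1]@np.array(x)+c[2]))
for z in(172,179,186):print(z,P([578.8,-50.7,z]),P([568.8,-51.7,z]),P([588.8,-49.7,z]))
print((s[...,2]-s[...,0])[180:212,314:342])
print(s[...,1][188:208,314:342])
E
```

```text
172 [330.2 202.8] [326.9 204. ] [333.5 201.7]
179 [330.2 200.4] [326.9 201.6] [333.5 199.3]
186 [330.3 198. ] [327.  199.2] [333.6 196.9]
[[ 7  5  6  5  4  4  3  3  4  5  5 10 18 14 12 24 21 22 23 22 20 23 21  5
   2  4  6  5]
 [ 6  6  5  7  4  4  5  6  5  4  7  9 18 16 12 20 23 18 21 21 18 25 19  3
   0  2  4  3]
 [ 2  4  3  4  6  5  6  3  6  5  7  9 17 16 12 21 23 20 21 22 21 20 19  6
   0  1  1  4]
 [-3  3  5  4  2  3  4  5  5  4  5 13 21 17 15 17 21 19 21 21 22 21 16  6
   0 -2 -3  2]
 [-6 -3  4  6  7  2  4  5  5  5  4 11 18 14 14 22 22 23 21 22 24 23 17  7
  -3  0  1 -1]
 [-4 -2  5  8  6  6  4  5  5  8  8 11 20 15 14 20 21 21 22 23 20 21 18  7
  -2 -1  2  1]
 [ 0  2  5  5  5  4  3  5  4  4  8 10 17 17 15 19 21 22 22 21 21 23 18  8
   0 -1  2 -1]
 [ 4  7  5  5  3  4  4  3  6  5  7 12 17 15 16 21 22 23 21 22 20 20 21  7
  -2  0  2 -1]
 [ 3  3  3  3  3  4  5  3  6  2  6  7 19 16 15 20 23 24 20 23 22 22 19  5
   0  0  0  1]
 [ 7  5  4  6  4  3  3  4  6  4  6 11 22 18 17 17 22 21 21 18 24 22 20  6
   1 -2  2  0]
 [12  7  4  3  4  5  5  6  4  5  4  8 15 16 17 19 23 20 22 23 21 20 16  
[... 3527 characters left out ...]
103 113 117 123 118 114 121 110  99 105 108 107 111 109 108 107 114 116
  117 117 115 112 109 100  97  94  96  92]
 [106 119 120 120 123 124 124 116 113 106 115 108 107 107 107 108 114 117
  116 119 110 108 106 103  92  96  93  94]
 [111 127 129 126 129 128 119 113 111 106 109 108 105 108 106 107 114 115
  116 117 113 107 106 100  92  95  94  92]
 [126 127 130 130 126 123 115 105 107 107 107 107 108 106 107 113 114 113
  116 118 111 107 107  99  91  96  93  94]
 [128 127 123 116 108 105 107 107 109 105 108 107 109 109 105 116 116 116
  116 115 115 110 108 101  94  95  97  95]
 [120 115 107 106 107 110 108 107 106 107 110 109 105 109 109 111 116 116
  116 118 112 110 109 102  95  95  91  97]]
```

```bash
python3 - <<'E'
from h import *
c=cam("scene");w=cam("wrist",dict(ee_pos=np.load("w1.npz")["p"],orientation=np.load("w1.npz")["r"]))
P=lambda c,x:(lambda q:(q[:2]/q[2]).round(1))(c[0]@(c[1]@np.array(x)+c[2]))
print("c5 tip z171/185/197",[P(c,[560,-62,z]) for z in(171,185,197)])
o=ctrl.get_obs();R0=R.from_rotvec([-.664,-3.07,.002]).as_matrix()
s=cv2.imread("pics/scene0.png").astype(int)
for sg in(-50,50):
  for d in(14,-6,-26):print("scene0",sg,d,P(c,np.array([258,569,201.5])+R0@[0,sg,d]))
m=(s[...,2]-s[...,0]>12)&(s[...,1]<80);m[:,200:]=0;m[:60]=0;m[150:]=0
for r in range(95,135,3):print(r,np.where(m[r,100:190])[0][[0,-1]]+100 if m[r,100:190].any() else 0)
f=np.load("w1.npz");Rw=R.from_rotvec(f["r"]).as_matrix()
for d in(14,-6,-26):print("w1",P(w,f["p"]+Rw@[0,46,d]))
E
```

```text
c5 tip z171/185/197 [array([325.8, 207.2]), array([325.9, 202.4]), array([325.9, 198.2])]
scene0 -50 14 [146.5 139.7]
scene0 -50 -6 [145.2 133.8]
scene0 -50 -26 [143.8 127.8]
scene0 50 14 [154.5 127.6]
scene0 50 -6 [153.3 122. ]
scene0 50 -26 [152.2 116.2]
95 [146 152]
98 [122 152]
101 [123 152]
104 [124 146]
107 [125 153]
110 [136 143]
113 [137 154]
116 [138 155]
119 [139 145]
122 [139 146]
125 [140 146]
128 [141 147]
131 0
134 0
w1 [385.1 227.2]
w1 [392.4 239.4]
w1 [401.4 254.4]
```

The finger tips end about 15 mm higher than I assumed: in the scene, red ends at row 193, well above the web top at ~198. That explains the missing contact. I'll keep descending with force checks.

>>> servo_tool([
  [1, [0, 0, -3], 0],
  [1, [0, 0, -6], 0],
  [1, [0, 0, -9], 0],
  [1, [0, 0, -11], 0],
  [1, [0, 0, -11], 0],
])

```text
t: 16.6
ee_pos: [578.5, -50.6, 174.5]
orientation: [0.148, -3.137, -0.0]
ft_force: [0.0, 0.5, -0.0]
width: 0.7
grasp_force: 0.0
```

>>> servo_tool([
  [1, [0, 0, -1], 0],
  [1, [0, 0, -2], 0],
  [1, [0, 0, -3], 0],
  [1, [0, 0, -3], 0],
])

```text
t: 16.93
ee_pos: [578.9, -50.6, 172.0]
orientation: [0.148, -3.138, -0.0]
ft_force: [0.7, -0.1, 0.4]
width: 0.4
grasp_force: 0.0
```

>>> servo_tool([
  [1, [0, 0, -1], 0],
  [1, [0, 0, -2], 0],
  [1, [0, 0, -2], 0],
])

```text
t: 17.18
ee_pos: [578.8, -50.7, 170.0]
orientation: [0.148, -3.138, -0.0]
ft_force: [-0.4, 0.7, -0.4]
width: 0.1
grasp_force: 0.0
```

>>> servo_tool([
  [1, [0, 0, -1], 0],
  [1, [0, 0, -2], 0],
  [1, [0, 0, -2], 0],
])

```text
t: 17.43
ee_pos: [578.8, -50.6, 168.0]
orientation: [0.148, -3.138, -0.0]
ft_force: [-0.4, -0.5, -0.6]
width: 0.8
grasp_force: 0.0
```

```bash
python3 - <<'E'
from h import *
s=ctrl.get_image("scene");cv2.imwrite("pics/s5.png",s);s=s.astype(int);o=ctrl.get_obs();print(o["ee_pos"],o["ft_force"],o["moment"])
print((s[...,2]-s[...,0])[188:204,318:342])
print(s[...,1][188:208,318:350])
E
```

```text
[578.81205139 -50.64848574 168.02657617] [-0.02169336  0.15007501  0.04504962] [ 0.0104929  -0.0390601   0.01408149]
[[ 6  3  4  5  4  4  5  8 18 17 18 22 22 20 19 22 21 21 17  7  1  0  0  1]
 [ 4  4  3  6  5  3  5  9 19 15 14 23 22 21 21 20 22 25 17  8  2 -2  0  1]
 [ 4  3  4  3  4  4  4  9 21 15 16 18 23 19 22 22 20 22 20  3 -2  2  1  1]
 [ 5  5  4  4  4  4  6 10 18 20 14 23 20 21 21 18 23 20 15  7  3  0  2  2]
 [ 5  5  5  3  3  5  7 11 16 17 15 22 22 19 20 19 21 23 16  6  0  3  0 -1]
 [ 4  4  5  3  4  5  7 14 18 14 14 21 26 23 19 23 22 22 19  8  3  5  1 -1]
 [ 6  4  5  5  5  6  9 12 20 13 15 18 19 20 22 24 23 22 18  8  3  3  1 -1]
 [ 5  4  3  6  5  4  9 14 14 18 20 19 21 23 25 22 21 24 16  6  2  2  0  0]
 [ 6  5  3  6  5  6  8 11 16 16 19 21 21 22 24 22 23 22 14  8  3  1  1 -3]
 [ 4  5  4  4  7  5  5  9  7 14 18 18 24 23 21 16 17 10  7  5  3  3  2  1]
 [ 6  6  7  5  6  4  5  7  6  6 17 25 20 17 14  9  7  5  6  4  4  5  3  4]
 [ 6  6  5  3  4  5  5  5  4  5  9 15 10  5  0  3  3  5  4  4  5  3  4  5]
 [ 4  5  4  5  3  4  5  3  2  1  4  6  2  4  5  4  5  3  4  3  4  3  4  6]
 [ 1  6 
[... 2178 characters left out ...]
2  95  98 109 127 152 167 133  67]
 [123 125 118 102 105 108 113 110 107 107 104 107 107 105 108 108 109 109
  110 102  93  93  97  90  92  96 110 119 114 118  97  62]
 [128 130 121 109 110 107 106 108 107 110 106 109 106 108 108 114 111 107
  107 100  94  96  93  93  93  94 108 115 117 112  96  61]
 [127 124 115 107 108 108 108 107 109 108 106 108 106 105 112 115 114 103
  107 101  93  93  91  95  93  95 108 116 120 120  98  62]
 [108 105 107 106 107 106 107 106 108 107 105 109 107 111 113 120 110 108
  108 100  92 100  95  93  94  95 111 119 108 105  93  67]
 [110 108 106 108 112 107 109 107 107 107 107 105 105 109 114 115 112 109
  106  99  95  95  94  95  96  95 112 120  96  83  85  63]]
```

>>> servo_tool([
  [1, [0, 0, -1], 0],
  [1, [0, 0, -2], 0],
  [1, [0, 0, -2], 0],
])

```text
t: 17.73
ee_pos: [578.8, -50.6, 165.9]
orientation: [0.148, -3.138, -0.0]
ft_force: [-1.3, -0.1, -0.1]
width: 0.5
grasp_force: 0.0
```

>>> servo_tool([
  [1, [0, 0, -1], 0],
  [1, [0, 0, -2], 0],
  [1, [0, 0, -2], 0],
])

```text
t: 17.98
ee_pos: [579.1, -50.7, 164.7]
orientation: [-0.148, 3.138, -0.0]
ft_force: [-1.8, -0.6, 4.6]
width: 0.3
grasp_force: 2.3
```

Contact at TCP z ≈ 165. Pressing gently.

>>> servo_tool([
  [1, [0, 0, -1], 0],
  [1, [0, 0, -1], 0],
  [1, [0, 0, -1], 0],
])

```text
t: 18.23
ee_pos: [579.2, -50.7, 164.5]
orientation: [-0.148, 3.137, -0.0]
ft_force: [-4.2, 0.4, 11.5]
width: 0.2
grasp_force: 5.6
```

>>> servo_tool([
  [1, [0, 0, -1], 0],
  [1, [0, 0, -1], 0],
  [1, [0, 0, -1], 0],
])

```text
t: 18.48
ee_pos: [579.2, -50.7, 164.4]
orientation: [-0.148, 3.137, -0.0]
ft_force: [-7.4, -0.1, 18.0]
width: 0.6
grasp_force: 9.1
```

Hard stop: under 0.3 mm of travel for 13 N, so the arm is fully down. I'll retreat clear and measure.

>>> servo_tool([
  [1, [0, 0, 10], 0],
  [1, [0, 0, 40], 0],
  [1, [0, 0, 75], 0],
  [1, [-20, 10, 110], 0],
  [1, [-50, 35, 130], 0],
  [1, [-75, 65, 140], 0],
  [1, [-90, 100, 140], 0],
  [1, [-100, 135, 140], 0],
  [1, [-110, 170, 140], 0],
  [1, [-115, 205, 140], 0],
])

```text
t: 19.32
ee_pos: [462.6, 155.7, 302.8]
orientation: [-0.148, 3.137, 0.0]
ft_force: [-0.0, 0.0, 0.3]
width: 0.2
grasp_force: 0.0
```

```bash
python3 - <<'E'
from h import *
a=cv2.imread("pics/scene0.png").astype(int);s=ctrl.get_image("scene");cv2.imwrite("pics/s6.png",s);t=ctrl.get_image("top");cv2.imwrite("pics/t6.png",t)
t0=cv2.imread("pics/top0.png").astype(int)
print("catch",(s.astype(int)-a).mean(2).astype(int)[188:197,334:342])
print(s[...,1][188:204,318:350])
print("top");print(t0[...,1][153:166,326:350]);print(t[...,1][150:172,314:366])
# bystander
d=np.abs(t.astype(int)-t0).max(2)[205:275,380:440];print("screw diff",(d>40).sum())
E
```

```text
catch [[ 2  3  2  0 -5  1  1  2]
 [-1  0  0  2  2  3  1  4]
 [ 1  5  0  0 -1  7  2  0]
 [39 28  6  1  0 -2 -2  1]
 [88 44  3  0  4  3  2 -1]
 [86 25 -3 -1 -1  3  1  3]
 [73 47  0 -2  2  1  2 -1]
 [42 52 22  2 -2  0 -1  0]
 [49 54 39 29 14  1 -1 -2]]
[[124 126 124 124 129 128 127 124 125 117  86  56  59  64  66  68  68  71
   69  62  54  60  58  60  61  57  58  52  62  91 114 119]
 [125 126 125 126 124 123 125 126 126 119  87  61  68  65  65  66  65  68
   65  65  59  59  59  60  63  74  69  56  54  55  74  96]
 [125 122 125 125 126 124 125 127 126 120 104 101  99  78  67  64  70  72
   68  74  65  61  58  55  72 101 106  80  60  53  56  66]
 [127 124 125 124 126 126 125 124 128 121 123 140 138 113  81  88 108 107
   95  99  92  72  59  57  76 114 128 112  84  63  54  51]
 [126 126 128 124 126 126 125 127 127 113  95 114 137 136 128 144 165 140
  112 110 113 103  79  60  76 104 124 130 114  91  71  57]
 [126 124 127 126 126 123 123 127 126 113  92  94 106 129 150 174 162 113
   97 110 108 108  90  72  69  99 121 131 128 121  96  67]
 [128 125 127 129 128 128 130 130 126 111  92  92  9
[... 2101 characters left out ...]
126 130 126 117 111 106  85  42  77 109 120 119 117 116 102  70
   42  44  43  43  44  44]
 [112 112 112 105  83  68  57  46  43  43  68 100 114 112 110 103  90  68
   48  50  52  53  55  51]
 [ 41  43  43  44  42  42  42  42  42  42  56  75  83  82  80  79  72  67
   67  70  71  72  72  65]
 [ 48  50  51  52  55  57  56  49  42  43  43  43  41  44  45  70  86  89
   92 101 106 106 103  98]
 [ 63  64  67  66  69  70  66  53  43  42  43  43  43  43  68  99 110 113
  110 111 113 111 105 106]]
[[ 88  88  73 ... 129 128 129]
 [ 87  85  72 ... 129 129 128]
 [ 86  89  76 ... 129 129 129]
 ...
 [ 83  71  52 ... 115 120 121]
 [ 79  65  52 ... 108 126 129]
 [ 70  53  50 ...  96 122 128]]
screw diff 0
```

```bash
python3 - <<'E'
from h import *
np.set_printoptions(linewidth=250,threshold=10**6)
t=cv2.imread("pics/t6.png")[...,1];print(t[154:178,318:360])
c=cam("top");u=np.array([.9954,.096]);v=np.array([-.096,.9954]);C=np.array([606,-48.3])
P=lambda x:(lambda q:(q[:2]/q[2]).round(1))(c[0]@(c[1]@np.array(x)+c[2]))
for n,x,y,z in(("web front",-84,0,186),("plate top rear",0,-20,186),("plate top front",-6,-20,186),("plate L rear",0,36,186),("panel top",0,-20,222),("catch tip top",-10,0,196)):print(n,P(np.r_[C+x*u+y*v,z]))
E
```

```text
[[107 113  87  88  88  88  88  88  89  90  89  89  89  90  89  90  90  90  89  89  93  96 101 104 110 118 115 108 108 114 115 113 127 135 129 119 111 108  89  94 115 115]
 [114 123  87  88  88  88  88  89  86  85  88  92  95  99 104 109 113 100  97 109 117 123 126 132 134 135 128 116 109 112 115 114 116 107  87  73  55  42  37  39  41  41]
 [110 123  91  95 101 102 107 115 107 103 107 115 122 125 131 132 128 102  93 111 115 119 117 119 110  89  72  58  86 104 117 128 109  65  42  41  41  41  41  42  41  43]
 [111 131 115 121 126 120 118 128 120 111 110 114 118 117 118 109  90  70  50  45  39  39  42  42  42  53  63  73 132 167 178 187 155  86  50  52  45  40  41  41  40  53]
 [ 98 119 113 117 116 100  86  91  90  89  96 104  94  75  66  69  63  47  46  56  62  63  67  72  61  65  83  81 146 187 188 188 165 116  97  87  54  41  42  40  43  65]
 [ 61  61  39  36  39  61  73  74 120 149 158 166 146 106  88  87  73  47  66  90  98  98 103 108  90  92 113  95 144 188 187 188 176 139 112  97  60  42  42  42  52  72]
 [ 40  41  41  41  44  70  87  83 146 188 188 188 167 128 106 104  85  45 
[... 2466 characters left out ...]
 80  80  79  83  89  89]
 [ 57  55  52  54  52  54  85 134 156 156 156 157 157 158 158 149 138 123  91  68 143 188 188 187 183 159 139 140 140 148 161 167 168 134  77  79  79  78  79  83  87  88]
 [ 61  57  54  54  54  54  74 129 158 157 158 158 159 161 161 152 141 125  91  70 142 187 187 188 187 167 141 142 141 141 154 166 168 135  75  79  79  78  78  95 125 125]
 [ 62  59  54  55  55  54  63 127 163 162 161 163 162 164 165 155 143 130  96  71 141 184 187 188 187 162 134 139 138 138 151 163 165 134  81  79  79  79  84 129 173 174]]
web front [343.7 194.6]
plate top rear [347.8 158.7]
plate top front [348.1 161.2]
plate L rear [324.3 161.3]
panel top [349.3 155.4]
catch tip top [340.2 162.9]
```

Top view confirms the catch's full length lies over the plate's top edge. Its pixels match the initial "out" state, the screw arm is unchanged, and the robot is clear. Handing in.

```bash
python3 -c "
from workcell import ctrl
print(ctrl.close_job())"
```

```text
the job is handed in; nothing more can be done
None
```

I handed the job in with the clawed arm hanging by both claws in the upper slots, bottomed out, the spring catch out over its top edge in both camera views, and the screw arm unmoved; no verdict came back.

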